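# Lock the tyre levers in the rack

### The job

Put the tyre levers away in the blue rack for the road-service van: unscrew its T-handle all the way up so that the yellow keeper bar is fully raised, slide every tyre lever on the table flat and tip first, lip up, under the keeper into a bay of its own (any bay) until the tip is home against the back stop, then screw the T-handle all the way down again so that the keeper locks them in. Leave the other things on the table where they are.

Things in the scene. Friction and masses are not known exactly. Their poses are not given: they have to be found in the camera images.
- rack: Blue tyre-lever rack, fixed (place and yaw vary). Origin: on the table, straight below the screw axis; x runs from its open front to the back stop, y left along the rack, z up. Tray 8 mm thick, x -170 to +45 mm, y -150 to +150 mm; levers lie on its top. Four bays in a row, 70 mm apart, 54 mm clear, between dividers x -16 to +35 mm, 18 mm high above the table; back stop face at x = +35 mm.
- keeper_mid (a point): Middle of the underside of the yellow keeper bar (rack x -12 to +12 mm, across all bays). 14.5 mm above the table (6.5 mm above the tray) with the screw fully down; rises 2 mm per rad of screw, to 32.5 mm. When closed it traps the lips of levers that are home; it cannot close on a lip lying under it.
- tscrew (a joint): Angle (rad) of the T-handle screw on the bridge: 0 = fully down (keeper closed, stop), 9.0 = fully up (keeper open, stop); grows counter-clockwise seen from above. Stays where left; needs about 0.15 N m. The red-ball arm of the T-bar points at (joint - 0.846) rad counter-clockwise from the rack's x axis.
- bar_mid (a point): Middle of the T-bar, on the vertical screw axis (over the rack's origin), 125 mm above the table at all times. Level round steel bar, 14 mm thick, free to grip from 15 to 55 mm from the axis on either arm; clear for 35 mm below the bar there. A 24 mm hub lies on the axis. Below stands the fixed blue bridge: rack x -13 to +13 mm, y -150 to +150 mm, 64 to 78 mm above the table, on end posts.
- bar_red (a point): Centre of the red ball (22 mm) at one end of the T-bar, 70 mm from the screw axis; the black ball is at the other end, likewise.
- bay0 (a point): Point on the tray top at the back stop, middle of bay 0 (rack y = -105 mm): where a lever's tip lies when it is home.
- bay1 (a point): Point on the tray top at the back stop, middle of bay 1 (rack y = -35 mm): where a lever's tip lies when it is home.
- bay2 (a point): Point on the tray top at the back stop, middle of bay 2 (rack y = 35 mm): where a lever's tip lies when it is home.
- bay3 (a point): Point on the tray top at the back stop, middle of bay 3 (rack y = 105 mm): where a lever's tip lies when it is home.
- lever0: Tyre lever with red handle, 200 mm long, about 0.2 kg (may be absent). Origin: middle of the handle's underside; x runs along the lever to the tip, z up. Handle: x -50 to +50 mm, 30 mm wide, 28 mm high. Flat steel blade: x +50 to +150 mm, 38 mm wide, 5 mm thick, flush with the underside; its last 8 mm carry an upturned lip (10 mm high in all).
- tip0 (a point): Tip of lever 0: middle of the blade's end edge, on the underside (lever x = +150 mm).
- lever1: Tyre lever with orange handle, 200 mm long, about 0.2 kg (may be absent). Origin: middle of the handle's underside; x runs along the lever to the tip, z up. Handle: x -50 to +50 mm, 30 mm wide, 28 mm high. Flat steel blade: x +50 to +150 mm, 38 mm wide, 5 mm thick, flush with the underside; its last 8 mm carry an upturned lip (10 mm high in all).
- tip1 (a point): Tip of lever 1: middle of the blade's end edge, on the underside (lever x = +150 mm).
- lever2: Tyre lever with green handle, 200 mm long, about 0.2 kg (may be absent). Origin: middle of the handle's underside; x runs along the lever to the tip, z up. Handle: x -50 to +50 mm, 30 mm wide, 28 mm high. Flat steel blade: x +50 to +150 mm, 38 mm wide, 5 mm thick, flush with the underside; its last 8 mm carry an upturned lip (10 mm high in all).
- tip2 (a point): Tip of lever 2: middle of the blade's end edge, on the underside (lever x = +150 mm).
- lever3: Tyre lever with blue handle, 200 mm long, about 0.2 kg (may be absent). Origin: middle of the handle's underside; x runs along the lever to the tip, z up. Handle: x -50 to +50 mm, 30 mm wide, 28 mm high. Flat steel blade: x +50 to +150 mm, 38 mm wide, 5 mm thick, flush with the underside; its last 8 mm carry an upturned lip (10 mm high in all).
- tip3 (a point): Tip of lever 3: middle of the blade's end edge, on the underside (lever x = +150 mm).
- spray_can: Red spray can, 60 mm across, 170 mm high; a bystander. Origin at its underside.
- mug: Blue mug, 80 mm across, 90 mm high; a bystander. Origin at its underside.
- grease_tin: Low yellow tin, 72 mm across, 45 mm high; a bystander. Origin at its underside.
- tape_roll: Black roll of tape, 90 mm across, 25 mm high, lying flat; a bystander. Origin at its underside.
- screwdriver: Screwdriver with orange handle, lying; a bystander. Origin at its underside.
- hammer: Hammer, lying; a bystander. Origin at its underside.
- oil_bottle: Green bottle, 64 mm across, 160 mm high; a bystander. Origin at its underside.
Things that resemble listed ones, but are neither listed nor needed, are in the scene too. Leave any purple look-alike of the lever0 alone.

How it is judged:
By the outcome, as a careful person would: the job done as asked, in the order asked, and still so for the second after the job is handed in, with the robot touching nothing.
Of lever0, lever1, lever2, lever3 only 2 to 4 are there at a start; the rules pass over those that are not, and their reading is None.
At some moment in a run one of lever0, lever1, lever2, lever3 may be knocked a few centimetres aside while the robot is not near it.
Once in a run the grip may slacken for a moment while it holds something.
It also fails if it takes over 210 s, if anything falls off the work surface, if the arm or the gripper's body presses on something with over 40 N, if the wrist force passes 120 N, or if a joint passes its speed limit or range.

### The arm

A 6-joint arm with a two-finger parallel gripper is mounted at the origin on the work surface. World frame = base frame: x ahead of the robot, y to its left, z up, the work surface at z = 0. Lengths are in m, angles in degrees, forces in N, time in s.
With the tool pointing down it reaches from about 0.375 to 0.75 m from the base axis. Payload 9 kg.
Tool frame: the origin (TCP) lies where the fingers leave the gripper's body, on its centre line; the fingertips stand 73 mm ahead of it and the grasp point (between the pads) lies 54 mm ahead of it (robot.tip_reach is the distance from the TCP to the fingertips, in m); z points along the fingers, y is the direction in which the jaws open and shut (so a half turn about z gives the same grasp; the last joint's range is limited). The gripper opens to 85 mm and grips with 20 to 120 N. Pads are 22 mm wide; open, the fingers measure 114 mm over their backs; the gripper's body (76 mm by 85 mm) begins 54 mm behind the grasp point. The pads swing forward as they close: fully open they stand 13 mm farther back than shut.
Start: joints at [63.329, 5.964, 5.575, 89.605, 0, 77.527], TCP at [0.147, 0.582, 0.304] pointing down, gripper open.
Joint ranges: [-171.21, 171.21], [-48.23, 106.86], [-62.78, 66.21], [-105.2, 120.99], [-86.42, 89.51], [-180, 180]. Speed limits (degrees/s): [127.2, 127.2, 147.25, 180, 180, 180].

### API

Orientations are given as [roll, pitch, yaw] about the fixed x, y, z axes, in that order (R = Rz(yaw) Ry(pitch) Rx(roll)).
In Python, from plant import robot gives the robot as it stands. Calls block until the motion is done:
- robot.move_pose(position, orientation): joint-space move of the TCP to a pose.
- robot.line_to(position, vel=0.15, rotation=None, guard=None): straight line of the TCP; rotation=None keeps the orientation; vel is the mean speed in m/s. With guard (N) it stops when the force on the tool has changed by that much, and returns True; else False.
- robot.goto_joints(angles): joint-space move.
- robot.set_gripper(opening): finger opening in m; the grip force is fixed at half the most; returns when the fingers have stopped.
- robot.pause(seconds).
- robot.ik(position, orientation): joint angles nearest the present ones, or None.
- robot.observe(): the state.
- robot.grab_frame(name): name is "scene" or "top"; returns the picture (384x512x3 uint8, blue, green, red); there is no depth.
- robot.get_calibration(name): a dict with "vertical_fov" (degrees; the focal length in pixels is half the picture's height over the tangent of half this angle, whatever the lens; pixels are square), "cx", "cy" (the principal point, pixels), "k1" (the pictures are not rectified: a ray, as slopes to the right and down, at radius r is drawn at 1 + k1 r^2 times it, then the intrinsics apply), "rvec" (rotation vector, rad) and "tvec" (3), from world to camera coordinates, as OpenCV has them. Camera axes: x right, y down, z forward; pixel columns grow to the right and rows downward; lengths in m; the calibration is good to about 2 mm. A picture is of the moment at which its call begins. get_calibration takes no time and is no camera call.
A pose or a line that the arm cannot do raises robot.IKError and nothing moves.
- robot.job_done(): hands the job in, once; it reports no verdict.
The state is a dict: "time": time; "q": joint angles; "qvel": joint speeds; "joint_torque": joint torques, N m; "tool_pos": TCP position; "tcp_rot": TCP orientation; "ft_force": force on the tool from outside, world axes, zero at the start; "torque": the same for the moment, N m; "gripper_width": finger opening in m.
Only numpy, scipy, OpenCV 4.12 (cv2) and the standard library are available. Lean on these libraries where they do the work, as an engineer would, in place of code of your own. Each camera call takes 0.05 s, during which the arm holds its last target.

## Working session

There is one attempt and no reset: what is moved stays moved. The work goes in short steps, each a Python script; the robot and the scene stay as the last script left them, time stands still between calls to the robot, and variables do not carry over. Pictures are saved under pics/ and viewed, and the job is handed in when it is done.

```bash
ls -la; mkdir -p pics; python3 - <<'E'
from plant import robot
import cv2
for n in ("scene","top"):
    im=robot.grab_frame(n); cv2.imwrite(f"pics/{n}0.png",im); 
    cv2.imwrite(f"pics/{n}0_big.png",cv2.resize(im,(800,600),interpolation=cv2.INTER_CUBIC))
    print(robot.get_calibration(n))
print(robot.observe())
E
```

```text
total 12
drwxr-xr-x  3 agent agent 4096 Dec  5 22:58 .
drwxr-xr-x 23 root  root  4096 Dec  5 22:58 ..
drwxr-xr-x  2 agent agent 4096 Dec  5 22:58 pics
{'vertical_fov': 45.725950879248664, 'cx': 246.28561089820528, 'cy': 199.5127866151727, 'k1': -0.1398546918963482, 'rvec': array([ 2.0117969 ,  0.80122958, -0.4433506 ]), 'tvec': array([-0.3860689 , -0.11598626,  2.1368944 ])}
{'vertical_fov': 46.0949932922804, 'cx': 258.76398233889245, 'cy': 185.75083103597103, 'k1': -0.18076628131775638, 'rvec': array([ 2.15781869, -2.06370524,  0.21556862]), 'tvec': array([-0.02067889,  0.5514052 ,  1.41368785])}
{'time': 0.1, 'q': array([6.33290692e+01, 5.99573640e+00, 5.53249719e+00, 8.96032439e+01,
       1.34415871e-03, 7.75248973e+01]), 'qvel': array([ 0.14434493, -0.00964664,  0.12533747, -0.14260278,  0.04098885,
       -0.05563939]), 'joint_torque': array([ 6.39879727e-03, -5.58207679e+01,  5.04720569e+01,  1.30692372e-02,
       -2.63964876e-04, -4.29927820e-05]), 'tool_pos': array([0.14705488, 0.58149586, 0.30320395]), 'tcp_rot': array([-1.79935377e+02, -1.56738012e-02,  1.65804162e+02]), 'ft_force': array([ 0.30876207,  0.78595042, -1.32560751]), 'torque': array([ 0.01304009,  0.02326387, -0.01726327]), 'gripper_width': 0.0852622999036294}
```

View pics/top0_big.png

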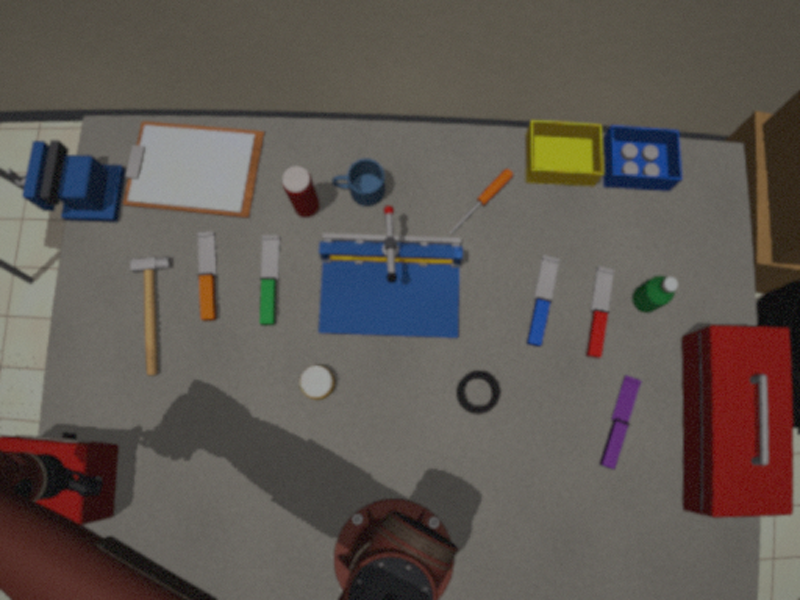

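View pics/scene0_big.png

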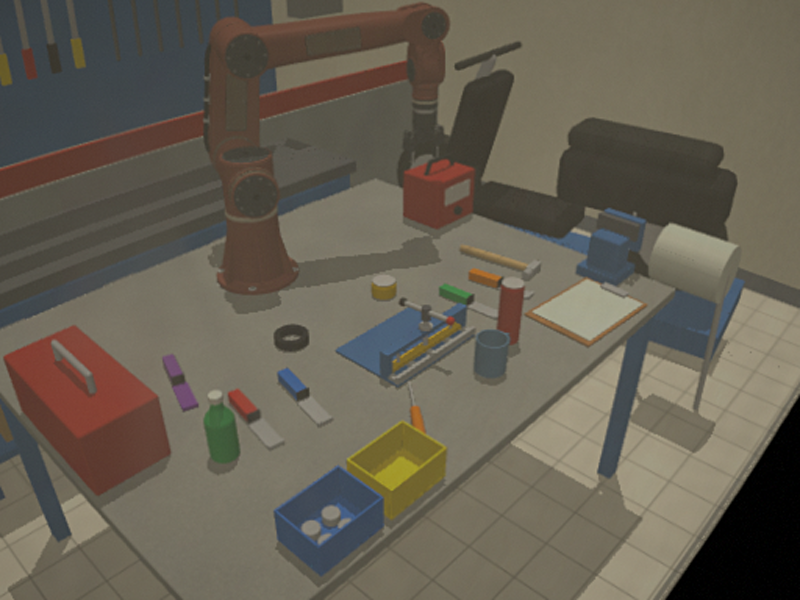

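```bash
cat > vis.py <<'E'
import numpy as np, cv2
class Cam:
    def __init__(s,robot,name):
        c=robot.get_calibration(name); s.name=name
        f=192/np.tan(np.radians(c['vertical_fov'])/2)
        s.K=np.array([[f,0,c['cx']],[0,f,c['cy']],[0,0,1]]); s.d=np.array([c['k1'],0,0,0.])
        s.rvec=c['rvec']; s.R=cv2.Rodrigues(c['rvec'])[0]; s.t=c['tvec']; s.C=-s.R.T@s.t
    def dirs(s,px):
        u=cv2.undistortPoints(np.asarray(px,float).reshape(-1,1,2),s.K,s.d).reshape(-1,2)
        return np.c_[u,np.ones(len(u))]@s.R
    def cast(s,px,z):
        d=s.dirs(px); return s.C+d*((z-s.C[2])/d[:,2])[:,None]
    def proj(s,P):
        return cv2.projectPoints(np.asarray(P,float).reshape(-1,1,3),s.rvec,s.t,s.K,s.d)[0].reshape(-1,2)
def tri(c1,p1,c2,p2):
    d1=c1.dirs([p1])[0]; d2=c2.dirs([p2])[0]
    d1/=np.linalg.norm(d1); d2/=np.linalg.norm(d2)
    a=np.linalg.lstsq(np.c_[d1,-d2],c2.C-c1.C,rcond=None)[0]
    A=c1.C+a[0]*d1; B=c2.C+a[1]*d2
    return (A+B)/2,np.linalg.norm(A-B)
HUE={'red':[(0,6),(174,180)],'orange':[(8,18)],'green':[(50,75)],'blue':[(104,125)]}
def mask(im,col,smin=150,vmin=40):
    h=cv2.cvtColor(im,cv2.COLOR_BGR2HSV); m=np.zeros(h.shape[:2],np.uint8)
    for a,b in HUE[col]: m|=cv2.inRange(h,(a,smin,vmin),(b,255,255))
    return m
def blobs(m,amin=20):
    out=[]
    for c in cv2.findContours(m,cv2.RETR_EXTERNAL,cv2.CHAIN_APPROX_NONE)[0]:
        if cv2.contourArea(c)>=amin: out.append((cv2.contourArea(c),cv2.minAreaRect(c),c))
    return sorted(out,key=lambda o:-o[0])
def handles(cam,im,smin=150):
    """handle-like blobs in the top view: colour -> list of (centre xy, yaw toward +x, L, W, px)"""
    r={}
    for col in HUE:
        for a,_,c in blobs(mask(im,col,smin),60):
            P=cam.cast(c.reshape(-1,2),0.014)[:,:2]
            (cx,cy),(w,h),_a=cv2.minAreaRect((P*1000).astype(np.float32))
            L,W=max(w,h),min(w,h)
            if not(80<L<125 and 20<W<52): continue
            mu=cv2.fitLine((P*1000).astype(np.float32),cv2.DIST_L2,0,.01,.01).ravel()
            v=mu[:2]*np.sign(mu[0])
            r.setdefault(col,[]).append((np.array([cx,cy])/1000,np.degrees(np.arctan2(v[1],v[0])),L,W,c.reshape(-1,2).mean(0)))
    return r
E
python3 - <<'E'
from plant import robot
import cv2,numpy as np
from vis import *
np.set_printoptions(precision=4,suppress=True)
T=Cam(robot,'top');S=Cam(robot,'scene'); im=cv2.imread('pics/top0.png'); sc=cv2.imread('pics/scene0.png')
print(T.C,S.C)
h=cv2.cvtColor(im,cv2.COLOR_BGR2HSV)
for n,(x,y) in dict(red=(599,335),orange=(208,300),green=(267,302),blue=(538,322),rack=(390,310),ball=(389,210)).items():
    print(n,h[int(y*.64),int(x*.64)])
for k,v in handles(T,im).items():
    for o in v: print(k,o)
for a,r,c in blobs(mask(im,'blue'),300): print(a,r)
cv2.imwrite('pics/topcrop.png',cv2.resize(im[120:225,190:310],None,fx=6,fy=6,interpolation=cv2.INTER_CUBIC)[:600,:800])
cv2.imwrite('pics/scenecrop.png',cv2.resize(sc[180:255,210:310],None,fx=8,fy=8,interpolation=cv2.INTER_CUBIC))
E
```

```text
[ 0.2504 -0.0072  1.4967] [ 1.5671 -1.0917  1.0398]
red [  2 217 146]
orange [ 15 214 155]
green [ 67 172 120]
blue [110 196 147]
rack [108 166 123]
ball [  1 207 144]
red (array([ 0.485 , -0.4144]), np.float32(-8.90046), 98.89604187011719, 29.907136917114258, array([381.942 , 213.2319]))
orange (array([0.5274, 0.4324]), np.float32(9.851287), 98.67621612548828, 31.445295333862305, array([132.3043, 189.7826]))
orange (array([ 0.8081, -0.1881]), np.float32(-39.730637), 99.97563171386719, 21.83530616760254, array([316.8542, 118.9792]))
green (array([0.5246, 0.2983]), np.float32(2.7763693), 93.10484313964844, 26.890535354614258, array([170.8955, 192.7015]))
blue (array([ 0.5052, -0.2856]), np.float32(-11.1160965), 97.91069793701172, 27.873477935791016, array([344.2647, 205.9706]))
3638.0 ((249.08792114257812, 191.03884887695312), (87.33717346191406, 44.757179260253906), 2.045408248901367)
1674.0 ((411.23077392578125, 100.84615325927734), (48.924556732177734, 38.16337585449219), 3.1798300743103027)
1007.5 ((56.96821594238281, 121.04524230957031), (38.61796569824219, 39.953033447265625), 8.53076457977295)
```

View pics/topcrop.png

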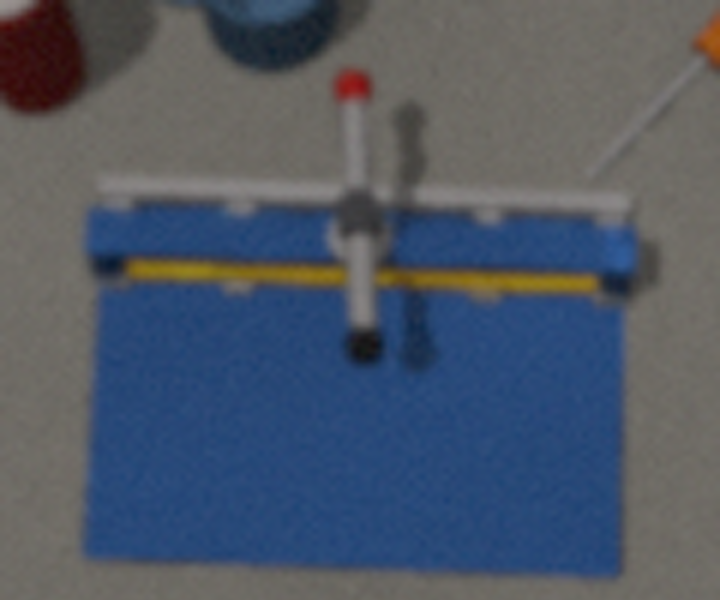

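View pics/scenecrop.png

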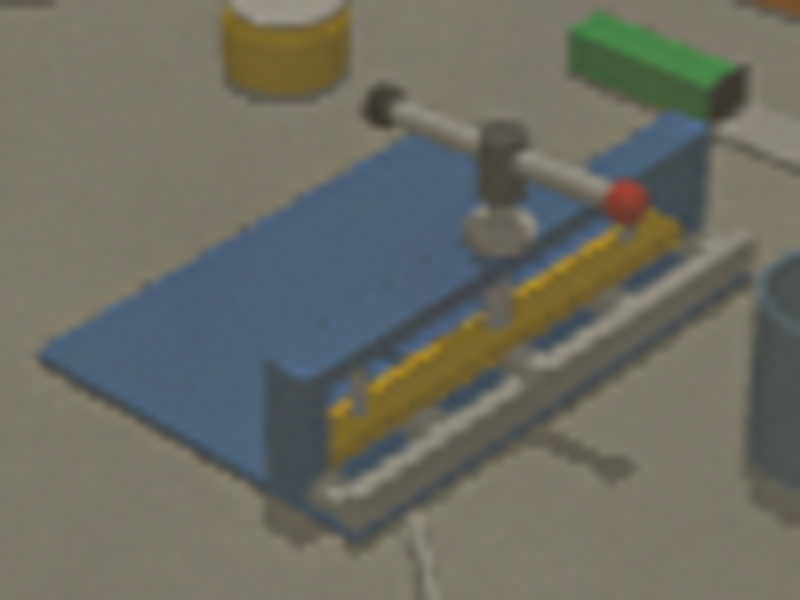

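```bash
python3 - <<'E'
from plant import robot
import cv2,numpy as np
from vis import *
np.set_printoptions(precision=4,suppress=True)
T=Cam(robot,'top');S=Cam(robot,'scene'); im=cv2.imread('pics/top0.png'); sc=cv2.imread('pics/scene0.png')
def rb(im,roi):
    m=mask(im,'red'); x0,y0,x1,y1=roi; mm=np.zeros_like(m); mm[y0:y1,x0:x1]=m[y0:y1,x0:x1]
    M=cv2.moments(mm,True); return np.array([M['m10']/M['m00'],M['m01']/M['m00']]),M['m00']
t,_=rb(im,(240,125,258,142)); s,_=rb(sc,(280,195,300,215)); print(t,s)
print('ball tri',tri(T,t,S,s),'plane',T.cast([t],.125),S.cast([s],.125))
h=cv2.cvtColor(im,cv2.COLOR_BGR2HSV)
bk=(h[...,2]<45).astype(np.uint8); bk[:170]=0;bk[185:]=0;bk[:,:242]=0;bk[:,260:]=0
M=cv2.moments(bk,True); b=np.array([M['m10']/M['m00'],M['m01']/M['m00']]); print(b,M['m00'])
R=T.cast([t],.125)[0];B=T.cast([b],.125)[0]; print(R,B,'mid',(R+B)/2,np.linalg.norm(R-B),'ang',np.degrees(np.arctan2(*(R-B)[[1,0]])))
# tray front edge + sides from blue mask
m=mask(im,'blue',110); 
c=max((c for _,_,c in blobs(m,300)),key=cv2.contourArea).reshape(-1,2)
P=T.cast(c,0.0)[:,:2]
q=P[(c[:,1]>205)&(c[:,0]>212)&(c[:,0]<286)]
f=cv2.fitLine((q*1000).astype(np.float32),cv2.DIST_HUBER,0,.01,.01).ravel(); print('front',f, len(q))
a=np.degrees(np.arctan2(-f[0]*np.sign(f[1]),abs(f[1]))); print('yaw',a)
P8=T.cast(c,0.008)[:,:2]
for lo,hi in ((0,230),(270,400)):
    k=(c[:,1]>178)&(c[:,1]<208)&(c[:,0]>lo)&(c[:,0]<hi)
    g=cv2.fitLine((P8[k]*1000).astype(np.float32),cv2.DIST_HUBER,0,.01,.01).ravel(); print('side',g,np.degrees(np.arctan2(g[1]*np.sign(g[0]),abs(g[0]))),k.sum())
print('corners',T.cast([(204,213),(293.3,216.2)],0.0))
E
```

```text
[248.1875 133.8125] [287.6364 204.0909]
ball tri (array([0.7035, 0.0436, 0.1274]), np.float64(0.0025037082852825136)) plane [[0.7052 0.0446 0.125 ]] [[0.7006 0.0454 0.125 ]]
[250.4375 177.25  ] 16.0
[0.7052 0.0446 0.125 ] [0.5635 0.0305 0.125 ] mid [0.6343 0.0376 0.125 ] 0.14243010579846563 ang 5.675947358518832
front [  0.0081  -1.     467.9971  30.8651] 73
yaw 0.4659188
side [  0.9998   0.0212 530.9875 182.4956] 1.2153612 29
side [   0.9998    0.0192  538.4935 -108.9259] 1.0992187 29
corners [[ 0.4622  0.1839  0.    ]
 [ 0.4649 -0.1158  0.    ]]
```

```bash
cat > rack.py <<'E'
import numpy as np
O=np.array([0.6345,0.0378]); YAW=np.radians(0.8)
def rw(x,y,z=0): 
    c,s=np.cos(YAW),np.sin(YAW); return np.array([O[0]+c*x-s*y,O[1]+s*x+c*y,z])
E
python3 - <<'E'
from plant import robot
import numpy as np
from vis import *; from rack import *
np.set_printoptions(precision=1,suppress=True)
S=Cam(robot,'scene')
f=lambda p:(S.proj(p)-[210,180])*8
for z in (.0145,.0164,.0289): print(z,f([rw(.012,-.13,z),rw(.012,0,z),rw(.012,.13,z)]).ravel())
print('tray back',f([rw(.045,-.15,.0),rw(.045,.15,0)]).ravel(), 'bar',f([rw(0,0,.125)]),'front',f([rw(-.17,-.15,0.008)]))
for yaw in (0,90,180,270):
  a=np.radians(yaw); 
  q=robot.ik(rw(.035*np.cos(a),.035*np.sin(a),.179),[180,0,yaw]); print(yaw,q)
E
```

```text
0.0145 [335.9 466.5 514.4 347.9 677.  239.6]
0.0164 [336.  463.2 514.5 344.7 677.2 236.5]
0.0289 [336.1 441.7 515.3 323.7 678.6 216. ]
tray back [359.9 540.3 750.4 271.4] bar [[502.4 147.1]] front [[ 33.9 343.7]]
0 [ -7.9  19.    7.3  78.3   0.  172.1]
90 [-5.2 13.3  0.7 77.4  0.  84.8]
180 [-8.9  6.9 -6.4 76.7  0.  -8.9]
270 [ -11.5   12.8    0.1   77.3    0.  -101.5]
```

```bash
cat > turn.py <<'E'
import numpy as np
from rack import *
Z=0.177; RR=0.042
def pose(ang,flip,z=Z,arm=0):
    """ang: world bar angle (red arm) deg; arm 180 = black arm"""
    a=np.radians(ang+arm); p=np.array([O[0]+RR*np.cos(a),O[1]+RR*np.sin(a),z])
    y=(ang+flip+180)%360-180
    return p,[180,0,y]
def seg(robot,a0,a1,flip,arm=0,step=20,vel=0.1,guard=None):
    n=int(np.ceil(abs(a1-a0)/step)); fs=[]
    for a in np.linspace(a0,a1,n+1)[1:]:
        p,r=pose(a,flip,arm=arm)
        hit=robot.line_to(p,vel=vel,rotation=r,guard=guard)
        o=robot.observe(); fs.append(round(float(np.linalg.norm(o['ft_force'])),1))
        if hit: print('guard at',a); break
    print('end',a,'t',round(o['time'],1),'q6',round(o['q'][5],1),'F',fs)
    return a
E
python3 - <<'E'
from plant import robot
import numpy as np, cv2
from turn import *
robot.set_gripper(0.045)
p,r=pose(5.7,0,z=0.26); robot.move_pose(p,r)
p,r=pose(5.7,0); robot.line_to(p,vel=.15,guard=15)
robot.set_gripper(0.019)
o=robot.observe(); print(o['tool_pos'],o['gripper_width'],o['ft_force'],o['time'])
seg(robot,5.7,45.7,0,guard=25)
for n in('top','scene'):
    im=robot.grab_frame(n); cv2.imwrite(f'pics/{n}1.png',im)
    x,y=(190,120) if n=='top' else (210,160)
    cv2.imwrite(f'pics/{n}1c.png',cv2.resize(im[y:y+100,x:x+120],None,fx=6,fy=6,interpolation=cv2.INTER_CUBIC))
E
```

```text
[0.67685622 0.04157778 0.17796528] 0.018967655014028847 [ 0.64578157 -1.79861279  2.06985772] 4.325
end 45.7 t 5.3 q6 129.2 F [0.5, 0.7]
```

View pics/scene1c.png

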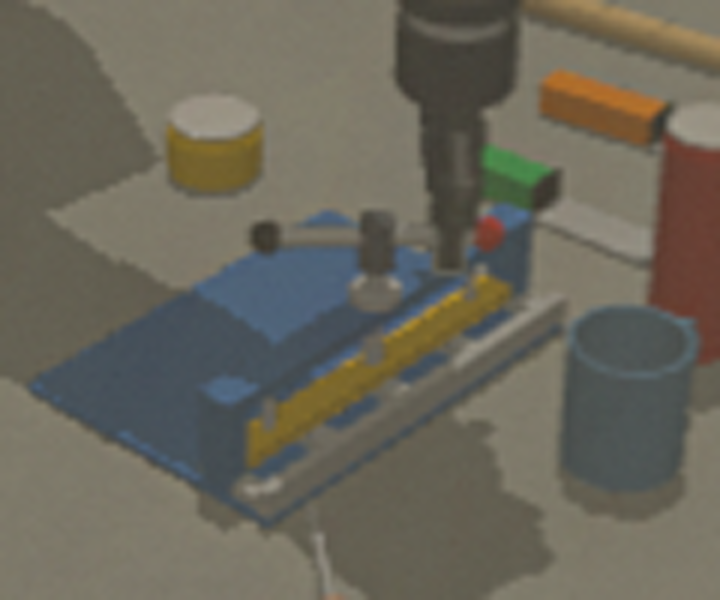

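View pics/top1c.png

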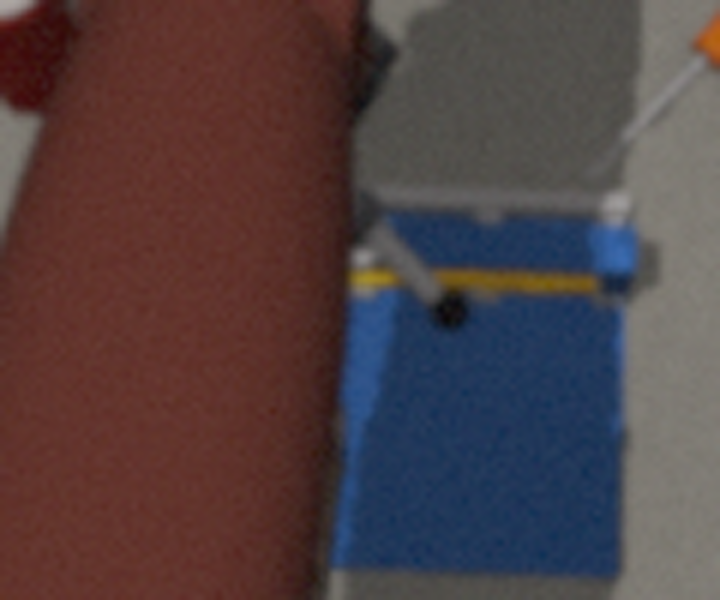

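```bash
python3 - <<'E'
from plant import robot
import numpy as np, cv2
from turn import *
seg(robot,45.7,305.7,0,vel=.12,guard=25)
robot.set_gripper(0.045)
p,r=pose(303,0,z=.25); robot.line_to(p,vel=.2)
p,r=pose(303,180,z=.25); robot.move_pose(p,r)
p,r=pose(303,180); robot.line_to(p,vel=.2,guard=15)
robot.set_gripper(0.017); print(robot.observe()['gripper_width'],robot.observe()['q'][5])
seg(robot,303,455,180,vel=.12,guard=25)
seg(robot,455,482,180,step=3,vel=.03,guard=12)
for n in('top','scene'):
    im=robot.grab_frame(n); cv2.imwrite(f'pics/{n}2.png',im)
    x,y=(190,120) if n=='top' else (210,160)
    cv2.imwrite(f'pics/{n}2c.png',cv2.resize(im[y:y+100,x:x+120],None,fx=6,fy=6,interpolation=cv2.INTER_CUBIC))
E
```

```text
end 305.7 t 11.9 q6 -136.4 F [0.3, 1.0, 2.0, 0.9, 0.3, 1.0, 0.5, 0.6, 0.7, 1.2, 0.8, 1.4, 0.2]
0.01709502914978742 45.8507114649437
end 455.0 t 20.3 q6 -99.3 F [2.3, 3.0, 1.4, 1.7, 0.9, 0.8, 1.6, 0.7]
end 482.0 t 22.5 q6 -127.1 F [2.1, 2.2, 1.7, 2.0, 2.2, 10.0, 23.3, 38.2, 53.1]
```

View pics/scene2c.png

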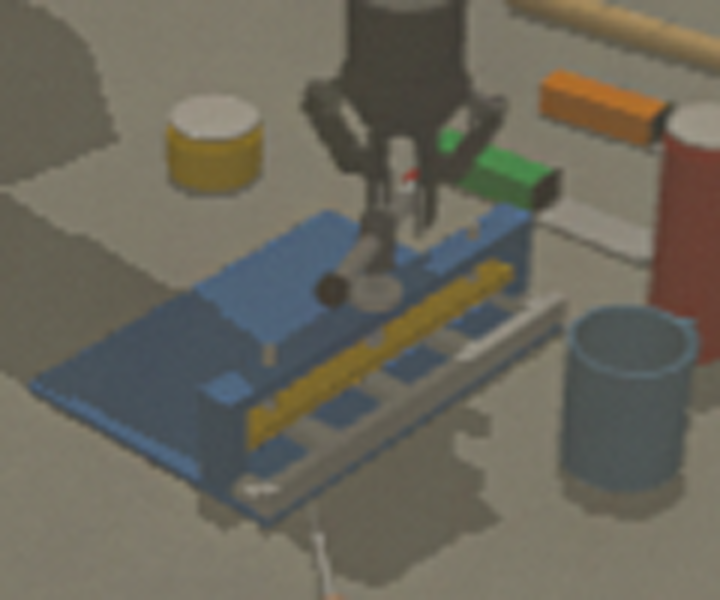

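```bash
python3 - <<'E'
from plant import robot
import numpy as np, cv2
from turn import *; from vis import *
np.set_printoptions(precision=4,suppress=True)
p,r=pose(471,180); robot.line_to(p,vel=.05,rotation=r); print(robot.observe()['ft_force'])
robot.set_gripper(.045)
p,r=pose(471,180,z=.27); robot.line_to(p,vel=.25)
robot.move_pose([.40,.20,.30],[180,0,180])
T=Cam(robot,'top')
for n in('top','scene'):
    im=robot.grab_frame(n); cv2.imwrite(f'pics/{n}3.png',im)
    if n=='top':
        for k,v in handles(T,im).items():
            for o in v: print(k,o)
        cv2.imwrite('pics/top3_big.png',cv2.resize(im,(800,600),interpolation=cv2.INTER_CUBIC))
        cv2.imwrite('pics/top3c.png',cv2.resize(im[150:310,320:420],None,fx=3.7,fy=3.7,interpolation=cv2.INTER_CUBIC))
print(robot.observe()['time'])
E
```

```text
[ 2.169   0.6463 -1.3055]
red (array([ 0.485 , -0.4143]), np.float32(-8.99111), 98.93779754638672, 29.732772827148438, array([381.9565, 213.2464]))
orange (array([ 0.808 , -0.1882]), np.float32(-40.715706), 99.93331909179688, 22.3181209564209, array([316.8824, 119.0196]))
blue (array([ 0.5052, -0.2852]), np.float32(-10.601504), 97.9143295288086, 28.42909049987793, array([344.3731, 205.7761]))
25.8583
```

View pics/top3_big.png

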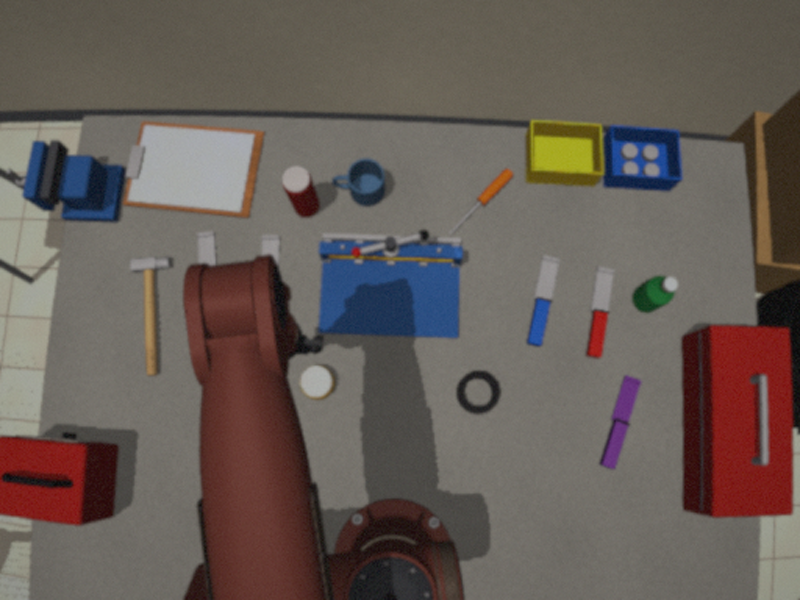

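View pics/top3c.png

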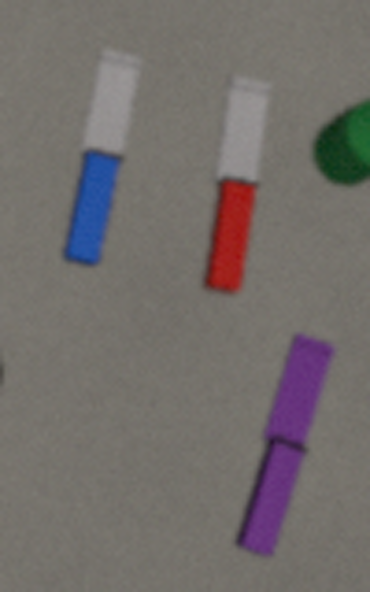

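```bash
python3 - <<'E'
from plant import robot
from vis import *
np.set_printoptions(precision=4,suppress=True)
T=Cam(robot,'top');S=Cam(robot,'scene')
for n,c in(('top',T),('scene',S)):
    im=cv2.imread(f'pics/{n}3.png')
    for a,r,k in blobs(mask(im,'green',100,20),60):
        k=k.reshape(-1,2); print(n,a,r[0],k.min(0),k.max(0))
        if n=='scene': print(' base',c.cast([k[k[:,1].argmax()]],0))
        else:
            P=c.cast(k,0)[:,:2]; print(' min |.| from nadir', P[np.linalg.norm(P-c.C[:2],axis=1).argmin()], 'P range z.12',c.cast(k,.12)[:,:2].min(0),c.cast(k,.12)[:,:2].max(0))
E
```

```text
top 298.5 (416.7794189453125, 188.63235473632812) [406 177] [430 198]
 min |.| from nadir [ 0.5541 -0.5074] P range z.12 [ 0.5206 -0.5449] [ 0.5908 -0.4641]
```

```bash
cat > levers.py <<'E'
import numpy as np
from rack import *
YD=np.degrees(YAW)
BAY=[-.105,-.035,.035,.105]
def st(robot,tag=''):
    o=robot.observe(); print(tag,'t%.1f'%o['time'],'w%.4f'%o['gripper_width'],'p',np.round(o['tool_pos'],4),'F',np.round(o['ft_force'],1)); return o
def w180(a): return (a+180)%360-180
def pick(robot,c,yaw,z=.075,off=0.0,open_=.055):
    a=np.radians(yaw); x,y=c[0]+off*np.cos(a),c[1]+off*np.sin(a); r=[180,0,w180(yaw+180)]
    robot.set_gripper(open_)
    robot.move_pose([x,y,.17],r)
    hit=robot.line_to([x,y,z],vel=.12,guard=12)
    if hit: st(robot,'DOWN HIT'); return False
    robot.set_gripper(0.0)
    o=st(robot,'grip')
    if not .024<o['gripper_width']<.036: return False
    robot.line_to([x,y,.20],vel=.2); st(robot,'lift'); return True
def place(robot,b,off=0.0,zc=.0865):
    r=[180,0,w180(YD+180)]
    X=-.115+off   # rack x of the tool when home
    p=rw(X-.075,BAY[b],.20); q=robot.observe()['tool_pos']
    robot.line_to([min(q[0],p[0]+.01),q[1],.20],vel=.25)
    robot.line_to(p,vel=.3,rotation=r)
    robot.line_to(rw(X-.075,BAY[b],zc),vel=.12,guard=12); st(robot,'front')
    h=robot.line_to(rw(X-.012,BAY[b],zc),vel=.12,guard=12); st(robot,'in hit=%s'%h)
    if h: return False
    robot.line_to(rw(X-.012,BAY[b],zc-.002),vel=.03,guard=8)
    z=robot.observe()['tool_pos'][2]
    h=robot.line_to(rw(X+.012,BAY[b],z),vel=.03,guard=10); o=st(robot,'home hit=%s'%h)
    c,s=np.cos(YAW),np.sin(YAW); d=o['tool_pos'][:2]-O; print('rack x of tool',c*d[0]+s*d[1],'expected',X)
    return h
def leave(robot,b,off=0.0):
    robot.set_gripper(.052)
    p=robot.observe()['tool_pos']; robot.line_to([p[0],p[1],.20],vel=.2); st(robot,'left')
E
python3 - <<'E'
from plant import robot
import cv2
from levers import *
if pick(robot,[.485,-.4143],-8.95): print(place(robot,0))
cv2.imwrite('pics/s4.png',cv2.resize(robot.grab_frame('scene')[140:260,170:310],None,fx=5,fy=5,interpolation=cv2.INTER_CUBIC))
E
```

```text
grip t29.7 w0.0288 p [ 0.4855 -0.415   0.0763] F [-0.5  0.1  6.8]
lift t30.4 w0.0290 p [ 0.4846 -0.4138  0.1983] F [ 0.3 -0.5 -2.1]
front t33.1 w0.0289 p [ 0.4465 -0.0701  0.0873] F [ 0.4  0.2 -1.5]
in hit=False t33.8 w0.0288 p [ 0.5086 -0.0688  0.0865] F [ 0.4 -0.1 -2.6]
home hit=True t34.5 w0.0290 p [ 0.5209 -0.0688  0.0843] F [-3.3 -0.4  4.7]
rack x of tool -0.11505159273732447 expected -0.115
True
```

View pics/s4.png

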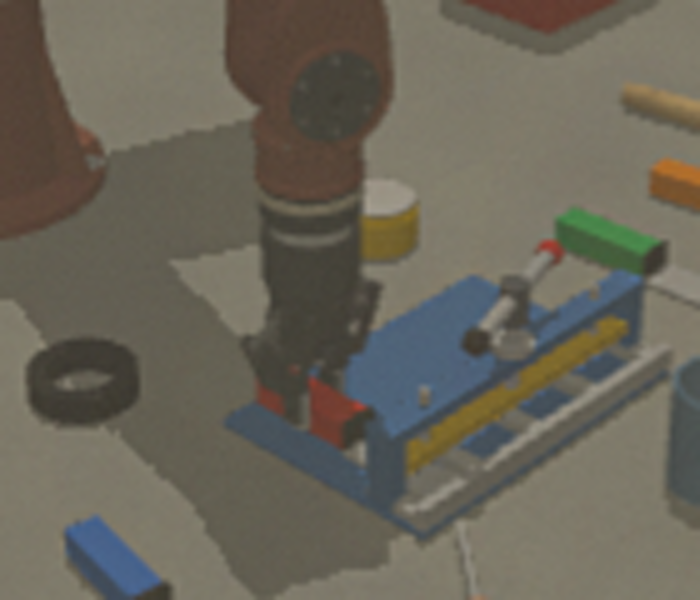

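```bash
cat > look.py <<'E'
from plant import robot
from vis import *
def look(tag,roi=None):
    T=Cam(robot,'top'); im=robot.grab_frame('top'); cv2.imwrite(f'pics/{tag}.png',im)
    cv2.imwrite(f'pics/{tag}c.png',cv2.resize(im[110:230,120:400],None,fx=2.85,fy=2.85,interpolation=cv2.INTER_CUBIC))
    H=handles(T,im)
    for k,v in H.items():
        for o in v: print(k,np.round(o[0],4),'yaw %.1f L%.0f W%.0f'%o[1:4],np.round(o[4]))
    return H
E
python3 - <<'E'
from levers import *; from look import *
leave(robot,0)
robot.line_to([.42,.20,.25],vel=.3)
H=look('t5')
b=[o for o in H.get('blue',[]) if o[0][0]<.75][0]
if pick(robot,b[0],b[1]): print(place(robot,1))
E
```

```text
left t35.7 w0.0515 p [ 0.5195 -0.0683  0.1987] F [-0.7  0.5 -0.7]
red [ 0.5224 -0.0673] yaw 1.0 L96 W28 [280. 198.]
orange [ 0.8087 -0.1875] yaw -39.6 L100 W23 [317. 119.]
blue [ 0.5558 -0.301 ] yaw -11.3 L98 W27 [349. 191.]
grip t40.2 w0.0289 p [ 0.5564 -0.3016  0.0763] F [ 0.  -0.1  5.2]
lift t41.0 w0.0289 p [ 0.5553 -0.3005  0.1982] F [ 0.3  0.2 -3.5]
front t43.8 w0.0290 p [ 4.455e-01 -1.000e-04  8.730e-02] F [ 0.9 -0.7 -2.3]
in hit=False t44.5 w0.0290 p [0.5075 0.0011 0.0865] F [ 0.1  0.6 -2.6]
home hit=True t45.2 w0.0288 p [0.5201 0.0012 0.0843] F [-2.1 -0.1  4.7]
rack x of tool -0.1149222065561044 expected -0.115
True
```

View pics/t5c.png

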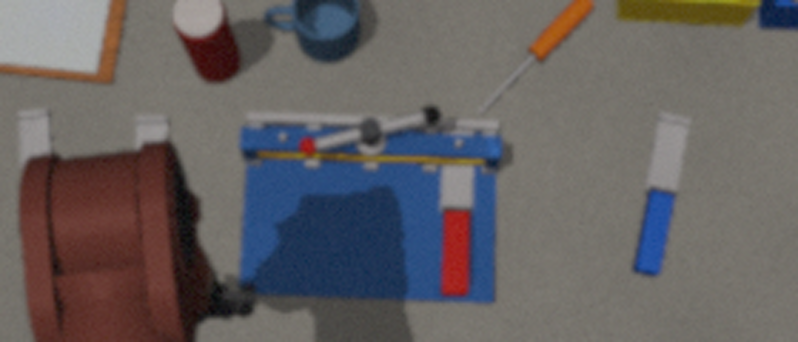

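```bash
python3 - <<'E'
from levers import *; from look import *
leave(robot,1)
robot.line_to([.42,-.22,.25],vel=.3)
H=look('t6')
b=[o for o in H.get('green',[]) if o[3]<40][0]
if pick(robot,b[0],b[1]): print(place(robot,2))
E
```

```text
left t46.3 w0.0517 p [0.5186 0.0016 0.1989] F [-0.9 -0.4 -1.2]
red [ 0.5224 -0.0673] yaw 1.4 L96 W28 [280. 198.]
orange [0.5274 0.4324] yaw 9.8 L99 W31 [132. 190.]
orange [ 0.808  -0.1882] yaw -40.1 L100 W22 [317. 119.]
green [0.5245 0.2986] yaw 2.8 L93 W27 [171. 193.]
grip t50.8 w0.0289 p [0.5253 0.2988 0.0763] F [-0.   0.2  6.4]
lift t51.5 w0.0289 p [0.5239 0.2984 0.1984] F [-0.1  0.6 -1.7]
front t54.0 w0.0289 p [0.4445 0.0701 0.0873] F [ 0.2  0.1 -3. ]
in hit=False t54.7 w0.0287 p [0.5065 0.0711 0.0865] F [-0.   0.  -2.3]
home hit=True t55.4 w0.0287 p [0.5201 0.0712 0.0843] F [-2.9  0.4  5.2]
rack x of tool -0.11392173799760358 expected -0.115
True
```

View pics/t6c.png

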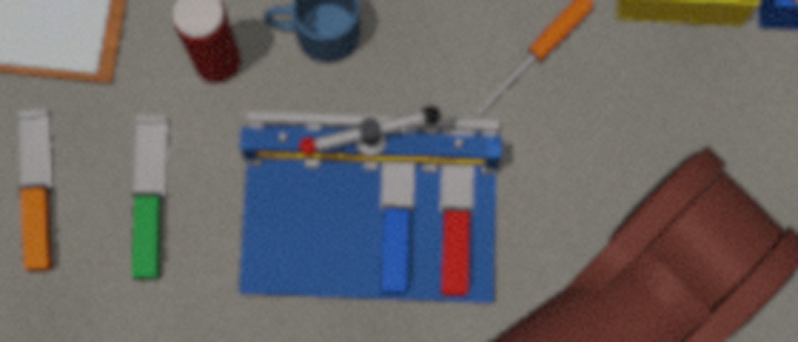

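```bash
python3 - <<'E'
from levers import *; from look import *
leave(robot,2)
robot.line_to([.42,-.22,.25],vel=.3)
H=look('t7')
b=[o for o in H.get('orange',[]) if o[0][1]>.2][0]
if pick(robot,b[0],b[1]): print(place(robot,3))
E
```

```text
left t56.5 w0.0519 p [0.5186 0.0713 0.1988] F [-0.6  0.7 -0.1]
red [ 0.5224 -0.0674] yaw 1.3 L96 W28 [280. 198.]
orange [0.5274 0.4324] yaw 9.7 L99 W31 [132. 190.]
orange [ 0.8087 -0.1875] yaw -39.6 L100 W23 [317. 119.]
green [0.5196 0.0739] yaw 0.3 L96 W28 [237. 197.]
grip t61.6 w0.0291 p [0.5282 0.4328 0.0765] F [-0.2 -0.2  5.8]
lift t62.4 w0.0293 p [0.5269 0.4321 0.1983] F [-0.2  0.1 -2.9]
front t65.1 w0.0292 p [0.4436 0.1402 0.0873] F [-1.2 -0.9 -1.9]
in hit=False t65.8 w0.0289 p [0.5056 0.1411 0.0865] F [-1.  -0.2 -1.8]
home hit=True t66.5 w0.0293 p [0.5189 0.1411 0.0844] F [-3.5 -0.6  6.2]
rack x of tool -0.11411514102924188 expected -0.115
True
```

View pics/t7c.png

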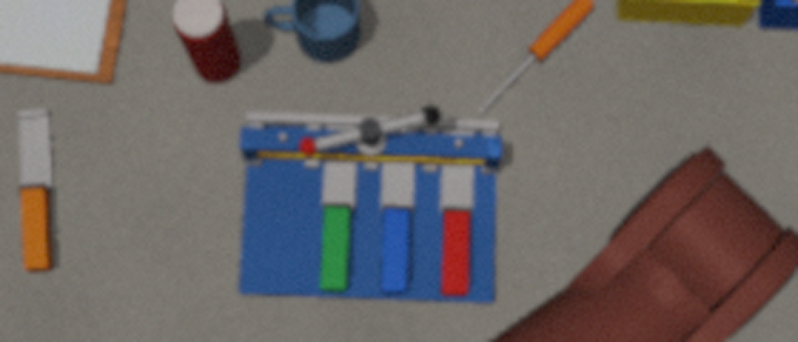

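```bash
python3 - <<'E'
from levers import *; from look import *
leave(robot,3)
robot.line_to([.42,-.22,.27],vel=.3)
H=look('t8')
c,s=np.cos(YAW),np.sin(YAW)
for k,v in H.items():
    for o in v:
        d=o[0]-O; print(k,'rack',np.round([c*d[0]+s*d[1],-s*d[0]+c*d[1]],4))
im=robot.grab_frame('scene')
cv2.imwrite('pics/s8.png',cv2.resize(im[170:255,210:310],None,fx=7,fy=7,interpolation=cv2.INTER_CUBIC))
E
```

```text
left t67.6 w0.0522 p [0.5175 0.1412 0.1987] F [ 0.1  0.1 -0.5]
red [ 0.5224 -0.0673] yaw 1.3 L96 W28 [280. 198.]
orange [0.5198 0.1444] yaw 0.4 L96 W28 [216. 196.]
orange [ 0.808  -0.1882] yaw -40.1 L100 W22 [317. 119.]
green [0.5196 0.0739] yaw 0.2 L96 W28 [237. 197.]
red rack [-0.1135 -0.1036]
orange rack [-0.1132  0.1082]
orange rack [ 0.1704 -0.2284]
green rack [-0.1144  0.0377]
```

View pics/s8.png

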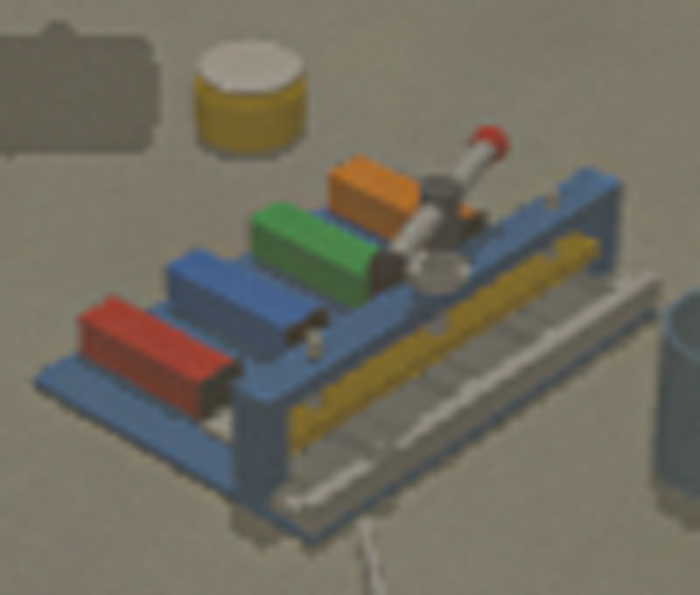

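View pics/t8c.png

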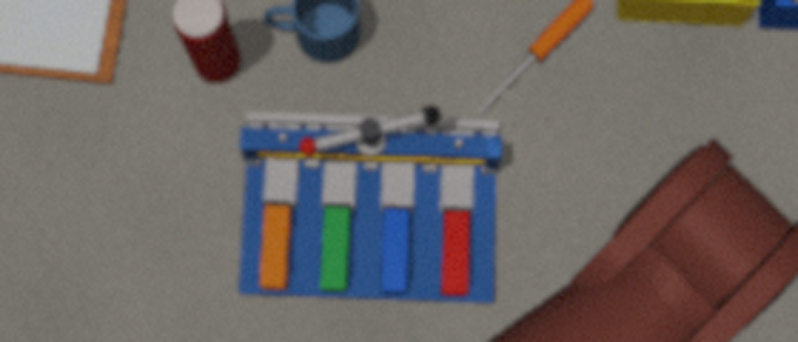

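```bash
python3 - <<'E'
from plant import robot
import numpy as np, cv2
from turn import *
def grip(a,flip,first=False):
    robot.set_gripper(.045)
    if first:
        p,r=pose(a,flip,z=.27); robot.move_pose(p,r)
    else:
        p=robot.observe()['tool_pos']; robot.line_to([p[0],p[1],.25],vel=.25)
        p,r=pose(a,flip,z=.25); robot.move_pose(p,r)
    p,r=pose(a,flip); h=robot.line_to(p,vel=.2,guard=15)
    robot.set_gripper(.017); o=robot.observe(); print('grip',a,h,round(o['gripper_width'],4),round(o['q'][5],1))
grip(468,180,True)
seg(robot,468,210,180,vel=.12,guard=25)
grip(212,0)
seg(robot,212,32,0,vel=.12,guard=25)
grip(34,180)
a=seg(robot,34,-36,180,vel=.12,guard=25)
while a>-64:
    a-=2; p,r=pose(a,180); robot.line_to(p,vel=.03,rotation=r)
    F=np.linalg.norm(robot.observe()['ft_force']); print(a,round(F,1))
    if F>25: break
print(robot.observe()['time'])
cv2.imwrite('pics/s9.png',cv2.resize(robot.grab_frame('scene')[170:255,210:310],None,fx=7,fy=7,interpolation=cv2.INTER_CUBIC))
E
```

```text
grip 468 False 0.0169 -112.8
end 210.0 t 78.2 q6 138.8 F [1.1, 0.9, 0.8, 1.3, 0.7, 0.8, 0.5, 0.4, 1.2, 1.2, 0.8, 0.9, 1.4]
grip 212 False 0.017 -43.0
end 32.0 t 87.1 q6 141.7 F [1.3, 2.2, 1.3, 0.8, 0.8, 0.9, 0.6, 0.2, 1.1]
grip 34 False 0.0171 -39.9
end -36.0 t 93.4 q6 25.7 F [0.5, 0.7, 0.3, 0.6]
-38.0 2.4
-40.0 3.1
-42.0 2.9
-44.0 2.5
-46.0 1.6
-48.0 3.0
-50.0 2.7
-52.0 2.3
-54.0 6.7
-56.0 14.6
-58.0 23.8
-60.0 32.5
96.3583
```

View pics/s9.png

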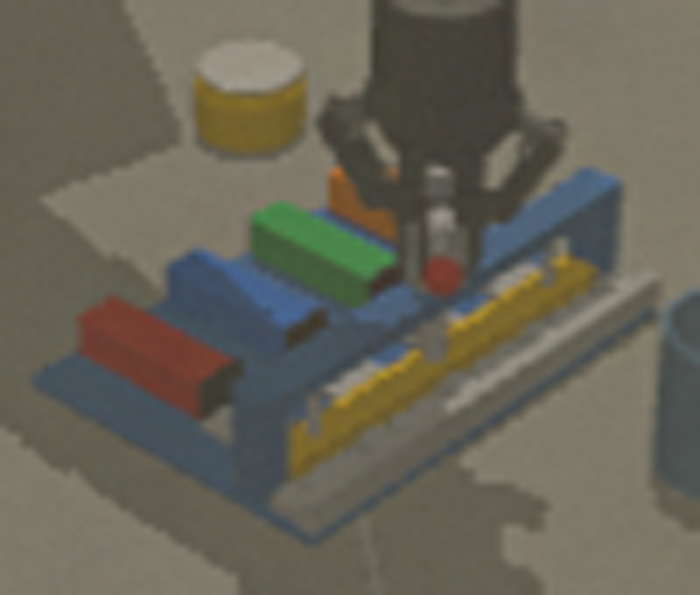

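Stop reached. I'll back off the load, release, retreat and check.

```bash
python3 - <<'E'
from turn import *; from look import *
p,r=pose(-52.5,180); robot.line_to(p,vel=.03,rotation=r); print(robot.observe()['ft_force'])
robot.set_gripper(.045)
p,r=pose(-52.5,180,z=.27); robot.line_to(p,vel=.2)
robot.line_to([.42,-.25,.28],vel=.3)
H=look('t10')
T=Cam(robot,'top'); im=cv2.imread('pics/t10.png')
m=mask(im,'red'); m[:130]=0; m[185:]=0; m[:,:225]=0; m[:,275:]=0
for a,rr,c in blobs(m,3):
    M=c.reshape(-1,2).mean(0); P=T.cast([M],.125)[0,:2]-O; print(a,M,'ball r',np.hypot(*P),'rack ang',np.degrees(np.arctan2(P[1],P[0]))-.8, 'want -48.5')
sc=robot.grab_frame('scene')
cv2.imwrite('pics/s10.png',cv2.resize(sc[170:255,210:310],None,fx=7,fy=7,interpolation=cv2.INTER_CUBIC))
cv2.imwrite('pics/t10_big.png',cv2.resize(im,(800,600)))
print(robot.observe()['time'])
E
```

```text
[0.5584392  1.26083825 0.3331454 ]
red [ 0.5224 -0.0673] yaw 1.1 L96 W28 [280. 198.]
orange [0.5198 0.1443] yaw -0.1 L96 W28 [216. 196.]
orange [ 0.8087 -0.1875] yaw -39.6 L100 W23 [317. 119.]
green [0.5196 0.0741] yaw 0.4 L96 W28 [237. 197.]
blue [0.6465 0.1318] yaw -87.2 L119 W25 [222. 159.]
10.0 [266.6 141.6] ball r 0.07099727811336508 rack ang -48.983084779432595 want -48.5
99.1583
```

View pics/s10.png

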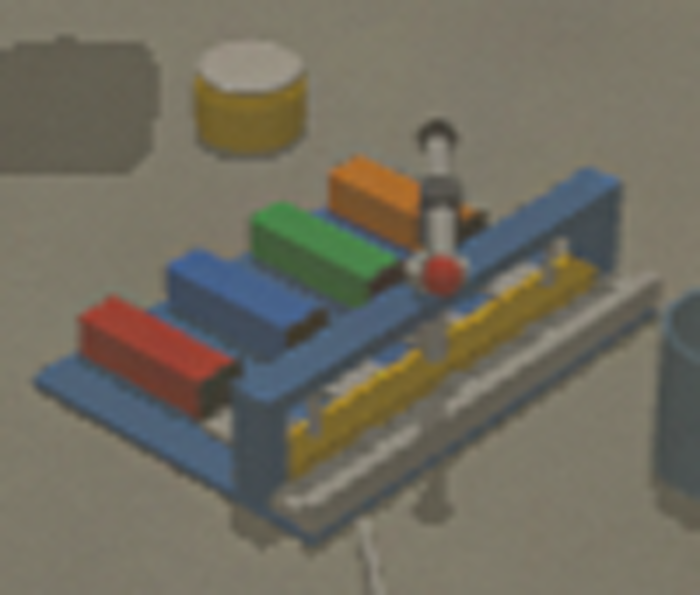

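View pics/t10_big.png

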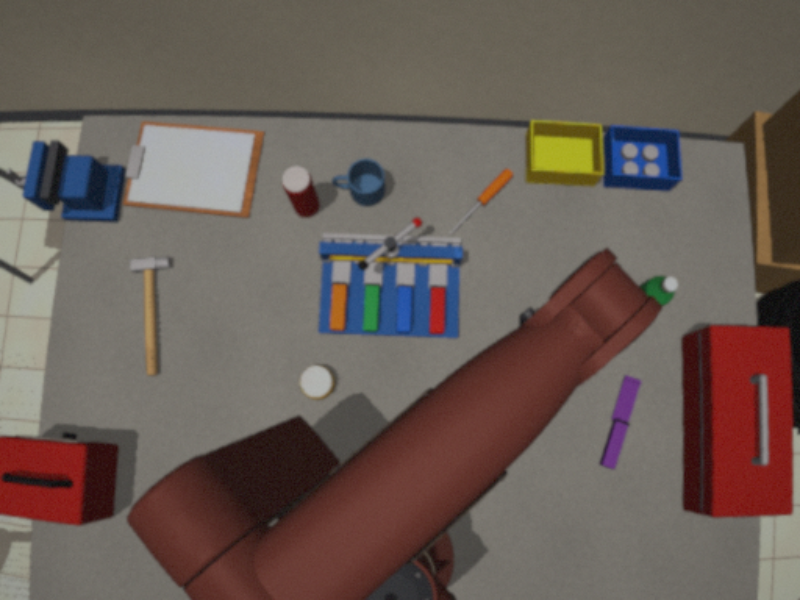

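```bash
python3 -c "
from plant import robot
robot.pause(0.3); robot.job_done(); print(robot.observe()['time'])"
```

```text
the job is handed in; nothing more can be done
the job is handed in; nothing more can be done
```

All four tyre levers are in the blue rack, and the keeper is screwed down over them. I handed the job in at about 99.5 s.

- **Opening:** I turned the T-handle from about 0.93 rad to its upper stop. The force on the tool rose there, and the pictures showed the keeper raised.
- **Loading:** From rack y = -105 mm to +105 mm, the bays now hold red, blue, green and orange. The blue lever had been knocked about 5 cm aside; I found it again in a new picture before picking it up. Each lever went in until it met the back stop, with the tool within 1.1 mm of the expected position.
- **Closing:** I screwed the handle down to the lower stop, where the force rose again. The red ball was then at -49.0° from the rack's x axis (-48.5° is fully down).
- **Last pictures:** The keeper was down, and the red, green and orange handles were where they had been before closing. The blue handle was picked up by its colour only while outside the rack, because it blends into the blue tray. I judged it in place by eye and from the contact with the stop.
- **Other things:** The purple look-alike and the other objects I could see looked unmoved. The arm hid the tape roll in the final top view, so I did not check that one again.
- **Force at the upper stop:** The tool force reached about 53 N there before I backed off, higher than I intended. The wrist limit is 120 N.

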